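Hold the hidden bolt head while the nut runner tightens its nut

TASK

Start the bench nut runner: press the round push button on top of its grey gear case fully down and let it come back up. The runner then turns the nut slowly and the bolt just turns along with it, so reach down from above between the two upright legs of the U-shaped bracket, grip the bolt's hexagonal head hidden behind the front leg and hold it still until the nut has been screwed fully home against the bracket. Finish while still gripping the head firmly so that it cannot turn, and do not disturb the loose things lying around.

Things in the scene. Friction and masses are not known exactly. Their poses are not given: they have to be found in the camera images.
- runner_stand: The fixed stand: dark steel base plate 280 x 140 x 12 mm carrying, along its x axis, a dark motor, a grey gear case (80 x 76 mm, x = -125 to -45 mm, top 100 mm over the bench), a round socket with the nut, and a clamped steel U-shaped bracket. Origin: on the bench under the outer face of the bracket's front leg; z up; x runs along the bolt, from motor to bracket, away from the robot (yaw within 0.3 rad).
- bracket_gap (a point): Middle of the gap between the bracket's legs, level with their tops, 110 mm over the bench (stand frame x = 32 mm, y = 0). The two upright legs are 6 mm thick and 60 mm wide in y with rounded tops; front leg x = 0 to 6 mm, rear leg x = 58 to 64 mm: a 52 mm gap, open upward and to both sides. Its floor is 18 mm over the bench; two clamp screws beside the floor reach 29 mm.
- start_button_top (a point): Centre of the top face of the start button: round, black, 26 mm across, on the gear case, 122 mm above the bench when up; pressed straight down. Stand frame x = -85 mm, y = 0.
- start_button (a joint): Travel of the start button in m: 0 up, 0.006 fully down. It takes about 5.5 N to push fully down and springs back up. A full press starts the runner, which then keeps turning by itself.
- bolt_head_middle (a point): Point on the horizontal bolt axis at the middle of the bolt's hexagonal head, 80 mm above the bench (stand frame x = 23 mm, y = 0). Head: 24 mm across flats, 27.7 mm over corners, 22 mm long (x = 12 to 34 mm); between it and the front leg a 4 mm neck, 20 mm thick, and a washer 32 mm across. To grip it, fingers come straight down one on each side of it in the stand's y direction.
- bolt_head: The turning head itself. Origin on the bolt axis at the outer face of the front leg, x axis along the bolt; it only turns about that axis. Still before the start; afterwards, unless held, it turns at about 1 rad/s, clockwise seen from the motor end. Jaws that close on it turn it until two flats lie against them. Holding it takes up to 0.1 N m.
- drive (a joint): Angle of the runner's socket and nut in rad: 0 before the start, then growing at about 1 rad/s while the bolt turns along with the nut, 0.7 rad/s while the bolt is held and the nut runs on, and nearly still when the nut is home and the bolt held.
- nut_thread (a joint): How far the nut (24 mm across flats, in the socket in front of the front leg) has been screwed on relative to the bolt, in rad: 0 to 1.5 at the start (a gap of 1.5 to 2 mm between nut and washer), 6.28 when it is fully home against the washer. It grows only while the bolt is held: 6 to 9 s of holding.
- tin: Loose bystander: low round tin, 73 mm across, 17 mm high, beside the stand on the wall side. Origin under its centre.
- brass_saddle: Loose bystander: small brass part 20 x 30 x 16 mm, beside the gear case on the wall side.
- pliers: Loose bystander: pliers with blue grips, 161 mm long, 12 mm high, lying along the wall.
- flux_jar: Loose bystander: glass jar with a black lid, 52 mm across, 64 mm high, by the wall.
- try_square: Loose bystander: small try square 81 x 98 x 13 mm, left of the stand, near the robot.

How it is judged (in metres and radians):
On the way, in this order (a step that is already met when the one before it is completed fails the run):
1. the start button is pressed fully down (value of joint start_button above 0.005 m), for 0.05 s.
2. the button is back up and the runner turns (value of joint start_button below 0.001 m and value of joint drive above 0.2 rad), for 0.1 s.
3. the fingers hold the bolt head still (contact force between the fingers and bolt_head above 3 N and distance between the grasp point and bolt_head_middle below 0.03 m and angular speed of bolt_head below 0.1 rad/s), for 0.3 s.
At the end, for the whole second after the job is handed in: The nut is screwed home (thread at least 6.15 of 6.28 rad), the button is up, and the fingers still grip the bolt head: more than 3 N on it, the grasp point within 30 mm of the head's middle, and the head not turning (below 0.05 rad/s) (value of joint nut_thread above 6.15 rad and contact force between the fingers and bolt_head above 3 N and distance between the grasp point and bolt_head_middle below 0.03 m and angular speed of bolt_head below 0.05 rad/s and value of joint start_button below 0.001 m); the arm keeps its last pose, push and grip.
It fails at once if a loose bystander is knocked more than 30 mm from its place (distance of any of tin, brass_saddle, pliers, flux_jar, try_square from where it was at the start of the episode above 0.03 m).
It also fails if it takes over 64 s, if anything falls off the work surface, if the arm or the gripper's body presses on something with over 40 N, if the wrist force passes 120 N, or if a joint passes its speed limit or range.

ROBOT

A 6-joint arm with a two-finger parallel gripper is mounted at the origin on the work surface; the furniture and walls round the work are solid. World frame = base frame: x ahead of the robot, y to its left, z up, the work surface at z = 0. Lengths are in m, angles in degrees, forces in N, time in s.
With the tool pointing down it reaches from about 0.325 to 0.925 m from the base axis. Payload 3.1 kg.
Tool frame: the origin (TCP) lies midway between the tips of the shut fingers; the grasp point (between the pads) lies tcp_to_grasp behind it (tcp_to_grasp is the distance from the TCP to the grasp point, in m); z points along the fingers, y is the line along which they close (so a half turn about z gives the same grasp; the last joint's range is limited). The gripper opens to 85 mm and grips with 20 to 120 N. Pads are 22 mm wide; open, the fingers measure 114 mm over their backs; the gripper's body (76 mm by 85 mm) begins 54 mm behind the grasp point. The pads swing forward as they close: fully open they stand 13 mm farther back than shut.
Start: joints at [65.42, 12.427, 92.441, -0, 75.132, -6.429], TCP at [0.195, 0.594, 0.231] pointing down, gripper open.
Joint ranges: [-157.48, 157.48], [-44.54, 120.13], [17.64, 146.25], [-64.5, 244.5], [7.68, 150.69], [-147.95, 147.95]. Speed limits (degrees/s): [159.86, 159.86, 180, 180, 180, 180].

INTERFACE

Orientations are given as a 3x3 rotation matrix whose columns are the frame's x, y, z axes.
In Python, from rig import observe, read_camera, sign_off, search_frame, masks_of, tcp_to_grasp gives the robot as it stands. The module is installed in compiled form; this text tells all that it offers.
- The arm moves only by the tool carry_out, never from a script. Its argument "moves" is a list of rows, each an object with "linear": the shift along the world's x, y, z in mm, a list of three; "dr": the turn, a rotation vector about the world's x, y, z in degrees, a list of three; "hand": the finger opening in mm, from 0 to 85.4. A call has 1 to 20 rows; each row shifts and turns the commanded pose from where the row before left it; what a row does not reach is not made up. A row lasts 1/10 s, in which the tool goes at most 50 mm and 8.59 degrees, less where a joint would pass 70% of its speed; a pose out of reach is approached as far as the arm can. A call with a gripper value outside its range is refused whole. The fingers move at their own pace and stop on an object; "squeeze" is the grip in N (left out, the last holds). Time passes only in rows, so rows that do not move let the fingers close. It gives the time, the measured TCP pose, the force, the opening and the grip force at its end, in the units of the state.
- observe(): the state, without advancing time (a new reading comes with each control period).
- read_camera(name): name is "side" or "top"; returns a dict with "pixels" (384x512x3 uint8, red, green, blue), "camera_matrix" (3x3 intrinsics, pixels), "rvec" (rotation vector, rad) and "tvec" (3), from world to camera coordinates, as OpenCV has them. Camera axes: x right, y down, z forward; pixel columns grow to the right and rows downward; lengths in m; the calibration is good to about 2 mm. A picture is of the moment at which its call begins. There is no depth.
- sign_off(): hands the job in; it is judged then, once.
Trained networks look in the newest picture that a camera, given by its name, has taken for a name from the list of things; names that differ only in an ending like _2 or _b are one class to them, and where a whole thing is asked for, a point or a joint stands for the part that bears it (a point fixed in the world has none). Each returns a list of dicts, best first, with "confidence" (0 to 1); they miss things now and then, are a little off and sometimes report something else, mostly with a low value. They report only what shows in the picture. A call takes as long as a camera call.
- search_frame(camera, label): "at" ([x, y, z] in m, in world coordinates, good to about 4 mm: the middle of the surface that is visible of it).
- masks_of(camera, label): "pixels" (384x512 bool, what is visible of it).
The state is a dict: "time": time; "qpos": joint angles; "qvel": joint speeds; "tau": joint torques, N m; "tool_pos": TCP position; "eef_rot": TCP orientation; "wrist_force": force on the tool from outside, world axes, zero at the start; "wrist_torque": the same for the moment, N m; "finger_gap": opening from 0.0 (shut) to 1.0 (fully open); "finger_force": force on a finger pad.
Only numpy, scipy, OpenCV 4.12 (cv2) and the standard library are available. Lean on these libraries where they do the work, as an engineer would, in place of code of your own. Each camera call takes 0.05 s, during which the arm holds its last target. There are 200 camera calls.

## Working session

There is one attempt and no reset: what is moved stays moved. The work goes in short steps, Python scripts to look and compute and a tool call to move; the robot and the scene stay as the last step left them, time stands still between calls to the robot, and variables do not carry over. Pictures are saved under pics/ and viewed, at most 10 in all, crops included, and the job is handed in when it is done.

Besides the shell and the picture viewer there is one more tool, called after ">>>" by a JSON object that holds its "method" and its "body". carry_out: Moves the arm, as the interface text tells. Its arguments: {"type":"object","properties":{"moves":{"type":"array"},"squeeze":{"type":"number"}},"required":["moves"]}

```bash
mkdir -p pics; python3 - <<'E'
from rig import *
import cv2, numpy as np
print(observe(), tcp_to_grasp)
ims=[]
for c in ("side","top"):
    p=read_camera(c); cv2.imwrite(f"pics/{c}0.png",p["pixels"][...,::-1])
    print(c,p["camera_matrix"].tolist(),p["rvec"],p["tvec"])
    for l in ("runner_stand","start_button_top","bolt_head","tin","brass_saddle","flux_jar","try_square","pliers"):
        print(c,l,[(np.round(d["at"],4).tolist(),round(d["confidence"],2)) for d in search_frame(c,l)[:2]])
E
```

```text
{'time': 0.0, 'qpos': array([ 6.54207701e+01,  1.24775975e+01,  9.25298867e+01, -7.44864745e-04,
        7.51299643e+01, -6.42905097e+00]), 'qvel': array([-0.0591212 , -0.01954563, -0.09839712,  0.08855778, -0.00827348,
        0.05314008]), 'tau': array([-1.28363445e-03, -3.96846700e+01, -3.03850543e+01, -8.59476791e-05,
        9.79148346e-03,  8.02968742e-06]), 'tool_pos': array([0.19433867, 0.59315912, 0.22994632]), 'eef_rot': array([[-9.50244198e-01,  3.11504399e-01, -9.86409926e-04],
       [ 3.11505856e-01,  9.50241717e-01, -2.18677905e-03],
       [ 2.56136567e-04, -2.38524657e-03, -9.99997122e-01]]), 'wrist_force': array([ 0.10780875, -0.04393562,  0.78893875]), 'wrist_torque': array([-0.02663909,  0.01689835,  0.02629824]), 'finger_force': 0.0, 'finger_gap': 0.9963545828357675} 0.0187
side [[435.33240541773887, 0.0, 253.84738621381945], [0.0, 435.33240541773887, 186.3437324975955], [0.0, 0.0, 1.0]] [-0.02002548 -2.56680734  1.78300776] [0.50899254 0.14049429 1.13480102]
side runner_stand [([0.5266, -0.084, 0.0291], 0.68)]
side start_button_top [([0.5113, -0.106, 0.1196], 0.
[... 302 characters left out ...]
 253.07068906426733], [0.0, 464.46371575264124, 187.95690820094677], [0.0, 0.0, 1.0]] [ 2.1824748  -2.14398249  0.14862903] [-0.1158753   0.53314947  1.11791408]
top runner_stand [([0.5363, -0.1097, 0.016], 0.91)]
top start_button_top [([0.5081, -0.1155, 0.123], 0.43)]
top bolt_head [([0.5331, -0.1134, 0.0261], 0.69), ([0.614, -0.1012, 0.0925], 0.53)]
top tin [([0.6587, -0.2144, 0.0162], 0.88), ([0.6188, -0.1046, 0.0942], 0.55)]
top brass_saddle [([0.5089, -0.2222, -0.0011], 0.41)]
top flux_jar [([0.6161, -0.3625, 0.0612], 0.82)]
top try_square [([0.6152, -0.101, 0.0949], 0.6), ([0.3993, 0.1702, 0.0081], 0.59)]
top pliers [([0.4417, -0.3595, 0.0172], 0.59), ([0.5346, -0.1086, 0.0178], 0.44)]
```

View pics/side0.png

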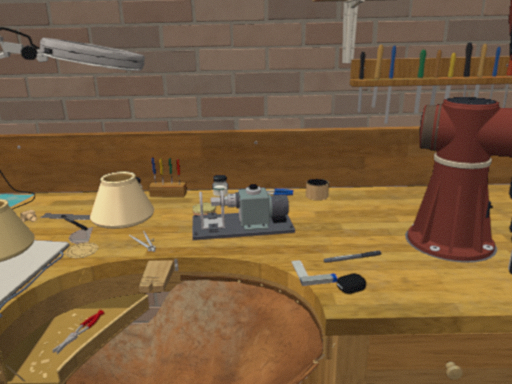

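View pics/top0.png

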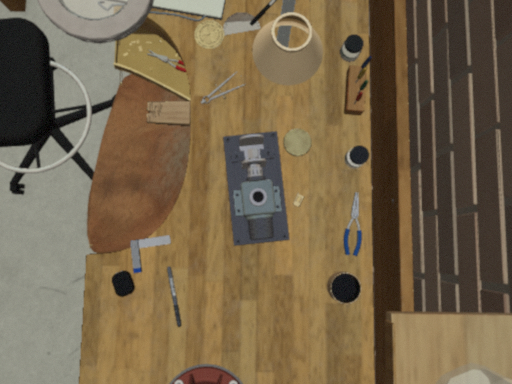

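The side view shows the stand (192–293, 175–238) with the button at about (253,187). The top view shows the base plate, with corners near (224,136), (276,132), (288,240) and (236,244), the button at about (258,197) and the bracket at about (253,160). The tin is at (297,142) and the brass part at (298,200). Next I'll measure on enlarged crops.

```bash
cat > h.py <<'E'
import numpy as np, cv2
def back(cam,uv,z):
    R,_=cv2.Rodrigues(np.array(cam["rvec"],float)); t=np.array(cam["tvec"],float).ravel()
    d=R.T@np.linalg.inv(np.array(cam["camera_matrix"]))@np.array([*uv,1.]); c=-R.T@t
    return c+d*(z-c[2])/d[2]
def proj(cam,P):
    return cv2.projectPoints(np.array(P,float).reshape(-1,1,3),np.array(cam["rvec"],float),np.array(cam["tvec"],float),np.array(cam["camera_matrix"]),None)[0].reshape(-1,2)
def stand(o,yaw,P):
    P=np.array(P,float); c,s=np.cos(yaw),np.sin(yaw)
    return np.c_[o[0]+c*P[:,0]-s*P[:,1],o[1]+s*P[:,0]+c*P[:,1],P[:,2]]
E
python3 - <<'E'
from rig import *
from h import *
cam=read_camera("top"); im=cam["pixels"][...,::-1].copy()
ms=masks_of("top","runner_stand"); m=ms[0]["pixels"].astype(np.uint8)
cs=max(cv2.findContours(m,0,2)[0],key=cv2.contourArea); r=cv2.minAreaRect(cs); bx=cv2.boxPoints(r)
W=np.array([back(cam,p,.006) for p in bx]); print(ms[0]["confidence"],r,W.round(4).tolist())
e=[W[1]-W[0],W[2]-W[1]]; l=max(e,key=lambda v:abs(v[0])); yaw=np.arctan(l[1]/l[0]); print("len",[np.linalg.norm(v) for v in e],"yaw",yaw)
g=cv2.cvtColor(im,6); y0,x0=185,246
b=(g[185:210,246:270]<40).astype(np.uint8); n,_,st,ce=cv2.connectedComponentsWithStats(b); print(st[1:].tolist(),ce[1:]+[x0,y0])
i=1+np.argmax(st[1:,4]); B=back(cam,ce[i]+[x0,y0],.121); print("button",B)
o=B[:2]+.085*np.array([np.cos(yaw),np.sin(yaw)]); print("origin",o,"centre plate",W.mean(0))
def draw(cam,im,crop,s,f):
    x,y,w,h=crop; k=cv2.resize(im[y:y+h,x:x+w],None,fx=s,fy=s,interpolation=cv2.INTER_CUBIC)
    a=np.linspace(0,2*np.pi,30)
    L=[([[-85+13*np.cos(t),13*np.sin(t),122] for t in a],(0,0,255))]
    for xx in(0,6,58,64): L.append(([[xx,-30,80],[xx,30,80]],(0,255,0)))
    L.append(([[12,-13,80],[34,-13,80],[34,13,80],[12,13,80],[12,-13,80]],(255,0,255)))
    L.append(([[-125,-38,100],[-45,-38,100],[-45,38,100],[-125,38,100],[-125,-38,100]],(0,255,255)))
    for P,c in L:
        q=proj(cam,stand(o,yaw,np.array(P)/1000)); q=((q+.5-[x,y])*s).astype(np.int32)
        cv2.polylines(k,[q],False,c,1)
    cv2.imwrite(f,k)
draw(cam,im,(215,120,100,130),4.5,"pics/top1.png")
c2=read_camera("side"); draw(c2,c2["pixels"][...,::-1].copy(),(180,165,125,85),6,"pics/side1.png")
E
```

```text
0.73 ((256.1371765136719, 187.13824462890625), (110.80805969238281, 56.13217544555664), 84.20720672607422) [[0.6749, -0.026, 0.006], [0.6928, -0.1697, 0.006], [0.4102, -0.2007, 0.006], [0.3938, -0.061, 0.006]]
len [np.float64(0.14485428071763295), np.float64(0.28429356248794835)] yaw 0.10908046912430085
[[8, 7, 9, 9, 59]] [[257.6779661  196.22033898]]
button [ 0.50540708 -0.11618344  0.121     ]
origin [ 0.58990189 -0.10692997] centre plate [ 0.54293776 -0.11433571  0.006     ]
```

View pics/top1.png

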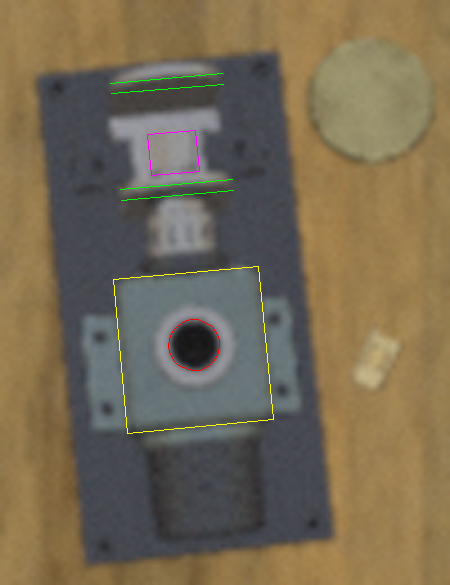

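View pics/side1.png

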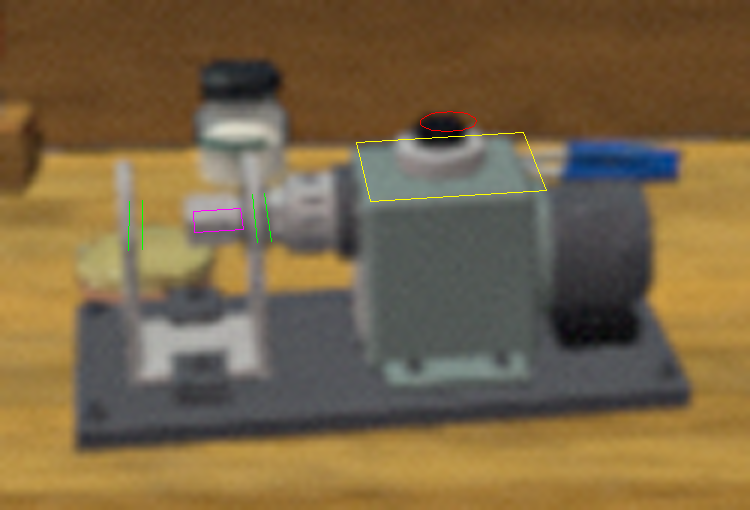

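The overlay agrees with the top view. In the side view it sits about 1 px (2–3 mm) too far toward the robot, so I'll take the button at about (0.507, −0.116) and the yaw at about 6°. I'll move above the button with the fingers shut.

>>> {"method": "carry_out", "body": {"moves": [{"linear": [17.3, -39.4, 0], "dr": [0, 0, 1.35], "hand": 0}, {"linear": [17.3, -39.4, 0], "dr": [0, 0, 1.35], "hand": 0}, {"linear": [17.3, -39.4, 0], "dr": [0, 0, 1.35], "hand": 0}, {"linear": [17.3, -39.4, 0], "dr": [0, 0, 1.35], "hand": 0}, {"linear": [17.3, -39.4, 0], "dr": [0, 0, 1.35], "hand": 0}, {"linear": [17.3, -39.4, 0], "dr": [0, 0, 1.35], "hand": 0}, {"linear": [17.3, -39.4, 0], "dr": [0, 0, 1.35], "hand": 0}, {"linear": [17.3, -39.4, 0], "dr": [0, 0, 1.35], "hand": 0}, {"linear": [17.3, -39.4, 0], "dr": [0, 0, 1.35], "hand": 0}, {"linear": [17.3, -39.4, 0], "dr": [0, 0, 1.35], "hand": 0}, {"linear": [17.3, -39.4, 0], "dr": [0, 0, 1.35], "hand": 0}, {"linear": [17.3, -39.4, 0], "dr": [0, 0, 1.35], "hand": 0}, {"linear": [17.3, -39.4, 0], "dr": [0, 0, 1.35], "hand": 0}, {"linear": [17.3, -39.4, 0], "dr": [0, 0, 1.35], "hand": 0}, {"linear": [17.3, -39.4, 0], "dr": [0, 0, 1.35], "hand": 0}, {"linear": [17.3, -39.4, 0], "dr": [0, 0, 1.35], "hand": 0}, {"linear": [17.3, -39.4, 0], "dr": [0, 0, 1.35], "hand": 0}, {"linear": [17.3, -39.4, 0], "dr": [0, 0, 1.35], "hand": 0}, {"linear": [0, 0, -30], "dr": [0, 0, 0], "hand": 0}, {"linear": [0, 0, -30], "dr": [0, 0, 0], "hand": 0}]}}

```text
time: 3.05
tool_pos: [0.5078, -0.1174, 0.1721]
eef_rot: [[-0.995, -0.104, 0.004], [-0.104, 0.995, -0.001], [-0.004, -0.002, -1.0]]
wrist_force: [-0.1, 0.5, -0.3]
finger_gap: -0.003
finger_force: 0.0
```

>>> {"method": "carry_out", "body": {"moves": [{"linear": [0, 0, -20], "dr": [0, 0, 0], "hand": 0}, {"linear": [0, 0, -12], "dr": [0, 0, 0], "hand": 0}, {"linear": [0, 0, 0], "dr": [0, 0, 0], "hand": 0}, {"linear": [0, 0, 0], "dr": [0, 0, 0], "hand": 0}]}}

```text
time: 3.45
tool_pos: [0.5067, -0.1154, 0.1401]
eef_rot: [[-0.994, -0.107, 0.001], [-0.107, 0.994, -0.0], [-0.001, -0.001, -1.0]]
wrist_force: [0.4, -0.5, 0.7]
finger_gap: -0.002
finger_force: 0.0
```

```bash
python3 - <<'E'
from rig import *
from h import *
print(observe()["tool_pos"],observe()["eef_rot"].round(3).tolist())
a=[cv2.resize(read_camera(c)["pixels"][y:y+85,x:x+100,::-1],None,fx=4,fy=4,interpolation=2) for c,x,y in(("side",190,150),("top",210,130))]
cv2.imwrite("pics/pre.png",np.hstack(a))
E
```

```text
[ 0.50670869 -0.11538695  0.1401112 ] [[-0.994, -0.107, 0.001], [-0.107, 0.994, -0.0], [-0.001, -0.001, -1.0]]
```

View pics/pre.png

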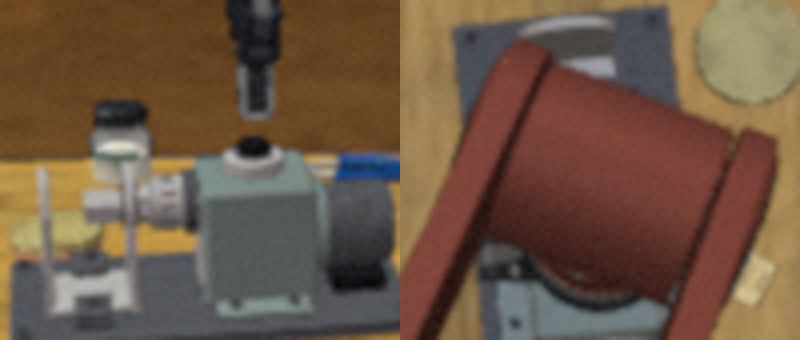

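The side crop shows the shut fingertips at about x=257, against the button at 253. That puts the tool about 2 mm short in x. I'll press now.

>>> {"method": "carry_out", "body": {"moves": [{"linear": [2, 0, -10], "dr": [0, 0, 0], "hand": 0}, {"linear": [0, 0, -6], "dr": [0, 0, 0], "hand": 0}, {"linear": [0, 0, -4], "dr": [0, 0, 0], "hand": 0}, {"linear": [0, 0, -3], "dr": [0, 0, 0], "hand": 0}, {"linear": [0, 0, 0], "dr": [0, 0, 0], "hand": 0}]}}

```text
time: 4.05
tool_pos: [0.5083, -0.1153, 0.1164]
eef_rot: [[-0.994, -0.107, 0.0], [-0.107, 0.994, 0.0], [-0.0, 0.0, -1.0]]
wrist_force: [-0.1, 0.6, 4.7]
finger_gap: 0.003
finger_force: 2.0
```

>>> {"method": "carry_out", "body": {"moves": [{"linear": [0, 0, -1], "dr": [0, 0, 0], "hand": 0}, {"linear": [0, 0, -1], "dr": [0, 0, 0], "hand": 0}, {"linear": [0, 0, 0], "dr": [0, 0, 0], "hand": 0}]}}

```text
time: 4.35
tool_pos: [0.5083, -0.1152, 0.1159]
eef_rot: [[-0.994, -0.107, -0.0], [-0.107, 0.994, 0.0], [0.0, 0.0, -1.0]]
wrist_force: [-4.1, 1.8, 11.2]
finger_gap: -0.003
finger_force: 5.4
```

The button bottomed out at 11 N. I'll rise, move over the gap and open the fingers.

>>> {"method": "carry_out", "body": {"moves": [{"linear": [0, 0, 15], "dr": [0, 0, 0], "hand": 0}, {"linear": [0, 0, 30], "dr": [0, 0, 0], "hand": 0}, {"linear": [0, 0, 30], "dr": [0, 0, 0], "hand": 85}, {"linear": [36, 4, 0], "dr": [0, 0, 0], "hand": 85}, {"linear": [36, 4, 0], "dr": [0, 0, 0], "hand": 85}, {"linear": [36, 3, 0], "dr": [0, 0, 0], "hand": 85}, {"linear": [0, 0, -20], "dr": [0, 0, 0], "hand": 85}, {"linear": [0, 0, -15], "dr": [0, 0, 0], "hand": 85}, {"linear": [0, 0, 0], "dr": [0, 0, 0], "hand": 85}, {"linear": [0, 0, 0], "dr": [0, 0, 0], "hand": 85}]}}

```text
time: 5.35
tool_pos: [0.6147, -0.1041, 0.1533]
eef_rot: [[-0.994, -0.107, -0.003], [-0.107, 0.994, 0.001], [0.003, 0.001, -1.0]]
wrist_force: [0.4, -0.3, -0.2]
finger_gap: 0.996
finger_force: 0.0
```

```bash
python3 - <<'E'
from rig import *
from h import *
print(observe()["tool_pos"])
a=[cv2.resize(read_camera(c)["pixels"][y:y+85,x:x+100,::-1],None,fx=4,fy=4,interpolation=2) for c,x,y in(("side",180,150),("top",210,110))]
cv2.imwrite("pics/pre2.png",np.hstack(a))
E
```

```text
[ 0.61467505 -0.10412349  0.15327035]
```

View pics/pre2.png

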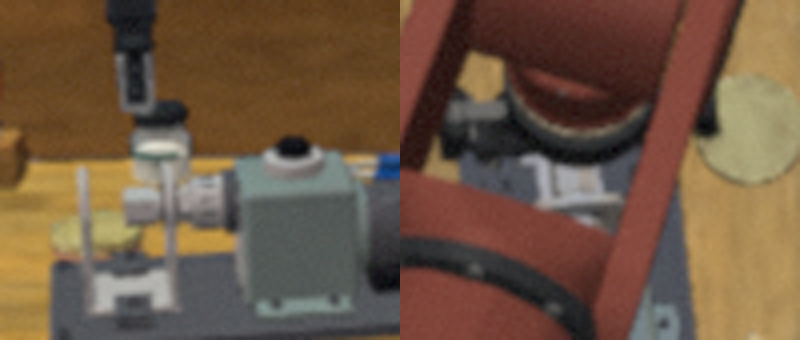

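The side crop shows the fingers at about x=137 (width 117–157). The legs are at 84 and 170 and the head spans 125–158. I'll shift 4 mm toward the rear leg for clearance and go down.

>>> {"method": "carry_out", "body": {"moves": [{"linear": [4, 0, -10], "dr": [0, 0, 0], "hand": 85}, {"linear": [0, 0, -20], "dr": [0, 0, 0], "hand": 85}, {"linear": [0, 0, -20], "dr": [0, 0, 0], "hand": 85}, {"linear": [0, 0, 0], "dr": [0, 0, 0], "hand": 85}]}}

```text
time: 5.85
tool_pos: [0.6175, -0.1036, 0.1009]
eef_rot: [[-0.994, -0.107, -0.006], [-0.107, 0.994, 0.002], [0.006, 0.002, -1.0]]
wrist_force: [-0.4, -0.1, -0.9]
finger_gap: 0.996
finger_force: 0.0
```

>>> {"method": "carry_out", "body": {"moves": [{"linear": [0, 0, -15], "dr": [0, 0, 0], "hand": 85}, {"linear": [0, 0, -15], "dr": [0, 0, 0], "hand": 85}, {"linear": [0, 0, -14], "dr": [0, 0, 0], "hand": 85}, {"linear": [0, 0, 0], "dr": [0, 0, 0], "hand": 85}]}}

```text
time: 6.25
tool_pos: [0.6178, -0.1037, 0.0571]
eef_rot: [[-0.994, -0.107, -0.005], [-0.107, 0.994, 0.002], [0.005, 0.002, -1.0]]
wrist_force: [-0.6, -0.3, -0.8]
finger_gap: 0.991
finger_force: 0.0
```

```bash
python3 - <<'E'
from rig import *
from h import *
print(observe()["tool_pos"])
a=[cv2.resize(read_camera(c)["pixels"][y:y+85,x:x+100,::-1],None,fx=4,fy=4,interpolation=2) for c,x,y in(("side",180,150),("top",210,110))]
cv2.imwrite("pics/pre3.png",np.hstack(a))
E
```

```text
[ 0.61778158 -0.10365212  0.05714064]
```

View pics/pre3.png

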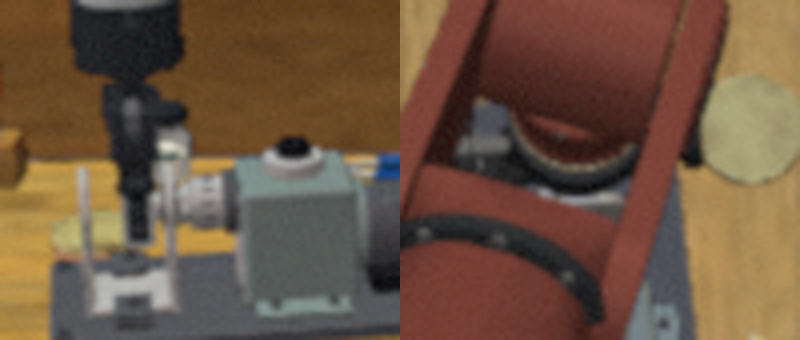

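The finger stands between the legs (about 122–155, 160–240) at the height of the head, with no contact. I'll close.

>>> {"method": "carry_out", "body": {"moves": [{"linear": [0, 0, 0], "dr": [0, 0, 0], "hand": 40}, {"linear": [0, 0, 0], "dr": [0, 0, 0], "hand": 30}, {"linear": [0, 0, 0], "dr": [0, 0, 0], "hand": 20}, {"linear": [0, 0, 0], "dr": [0, 0, 0], "hand": 15}, {"linear": [0, 0, 0], "dr": [0, 0, 0], "hand": 15}, {"linear": [0, 0, 0], "dr": [0, 0, 0], "hand": 15}, {"linear": [0, 0, 0], "dr": [0, 0, 0], "hand": 15}, {"linear": [0, 0, 0], "dr": [0, 0, 0], "hand": 15}, {"linear": [0, 0, 0], "dr": [0, 0, 0], "hand": 15}, {"linear": [0, 0, 0], "dr": [0, 0, 0], "hand": 15}], "squeeze": 60}}

```text
time: 7.35
tool_pos: [0.6204, -0.1027, 0.061]
eef_rot: [[-0.994, -0.107, 0.0], [-0.107, 0.994, 0.002], [-0.001, 0.002, -1.0]]
wrist_force: [-0.7, 5.6, 3.7]
finger_gap: 0.293
finger_force: 58.7
```

The opening is about 25 mm, so the jaws are on two flats. I'll hold while the nut runs home.

>>> {"method": "carry_out", "body": {"moves": [{"linear": [0, 0, 0], "dr": [0, 0, 0], "hand": 0}, {"linear": [0, 0, 0], "dr": [0, 0, 0], "hand": 0}, {"linear": [0, 0, 0], "dr": [0, 0, 0], "hand": 0}, {"linear": [0, 0, 0], "dr": [0, 0, 0], "hand": 0}, {"linear": [0, 0, 0], "dr": [0, 0, 0], "hand": 0}, {"linear": [0, 0, 0], "dr": [0, 0, 0], "hand": 0}, {"linear": [0, 0, 0], "dr": [0, 0, 0], "hand": 0}, {"linear": [0, 0, 0], "dr": [0, 0, 0], "hand": 0}, {"linear": [0, 0, 0], "dr": [0, 0, 0], "hand": 0}, {"linear": [0, 0, 0], "dr": [0, 0, 0], "hand": 0}, {"linear": [0, 0, 0], "dr": [0, 0, 0], "hand": 0}, {"linear": [0, 0, 0], "dr": [0, 0, 0], "hand": 0}, {"linear": [0, 0, 0], "dr": [0, 0, 0], "hand": 0}, {"linear": [0, 0, 0], "dr": [0, 0, 0], "hand": 0}, {"linear": [0, 0, 0], "dr": [0, 0, 0], "hand": 0}, {"linear": [0, 0, 0], "dr": [0, 0, 0], "hand": 0}, {"linear": [0, 0, 0], "dr": [0, 0, 0], "hand": 0}, {"linear": [0, 0, 0], "dr": [0, 0, 0], "hand": 0}, {"linear": [0, 0, 0], "dr": [0, 0, 0], "hand": 0}, {"linear": [0, 0, 0], "dr": [0, 0, 0], "hand": 0}]}}

```text
time: 9.35
tool_pos: [0.6204, -0.1027, 0.0611]
eef_rot: [[-0.994, -0.107, 0.0], [-0.107, 0.994, 0.002], [-0.001, 0.002, -1.0]]
wrist_force: [0.0, 5.6, 3.1]
finger_gap: 0.296
finger_force: 58.7
```

```bash
python3 - <<'E'
from rig import *
from h import *
o=observe(); print(o["time"],o["finger_gap"],o["finger_force"],o["wrist_torque"])
c=None; a=[]
for i in range(20):
    c=read_camera("side")
    if i%10==0: a.append(cv2.resize(c["pixels"][170:230,205:260,::-1],None,fx=7,fy=7,interpolation=2))
cv2.imwrite("pics/hold.png",np.hstack(a))
o=observe(); print(o["time"],o["finger_gap"],o["finger_force"],o["wrist_torque"])
E
```

```text
9.35 0.29574379289530467 58.710348308086395 [0.81956636 0.02979882 0.06705716]
10.35 0.2964656060747366 58.70930090546608 [0.88484116 0.06904569 0.09336285]
```

View pics/hold.png

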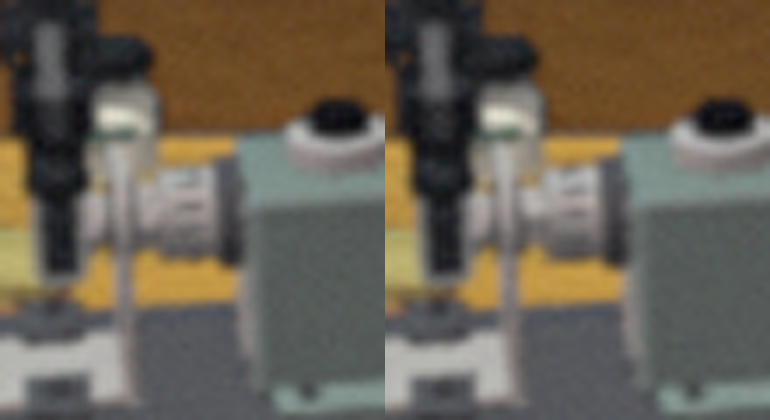

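The head is held: the gap and grip force are steady while the socket slots (150–215, 165–260) turn on. I'll keep holding.

>>> {"method": "carry_out", "body": {"moves": [{"linear": [0, 0, 0], "dr": [0, 0, 0], "hand": 0}, {"linear": [0, 0, 0], "dr": [0, 0, 0], "hand": 0}, {"linear": [0, 0, 0], "dr": [0, 0, 0], "hand": 0}, {"linear": [0, 0, 0], "dr": [0, 0, 0], "hand": 0}, {"linear": [0, 0, 0], "dr": [0, 0, 0], "hand": 0}, {"linear": [0, 0, 0], "dr": [0, 0, 0], "hand": 0}, {"linear": [0, 0, 0], "dr": [0, 0, 0], "hand": 0}, {"linear": [0, 0, 0], "dr": [0, 0, 0], "hand": 0}, {"linear": [0, 0, 0], "dr": [0, 0, 0], "hand": 0}, {"linear": [0, 0, 0], "dr": [0, 0, 0], "hand": 0}, {"linear": [0, 0, 0], "dr": [0, 0, 0], "hand": 0}, {"linear": [0, 0, 0], "dr": [0, 0, 0], "hand": 0}, {"linear": [0, 0, 0], "dr": [0, 0, 0], "hand": 0}, {"linear": [0, 0, 0], "dr": [0, 0, 0], "hand": 0}, {"linear": [0, 0, 0], "dr": [0, 0, 0], "hand": 0}, {"linear": [0, 0, 0], "dr": [0, 0, 0], "hand": 0}, {"linear": [0, 0, 0], "dr": [0, 0, 0], "hand": 0}, {"linear": [0, 0, 0], "dr": [0, 0, 0], "hand": 0}, {"linear": [0, 0, 0], "dr": [0, 0, 0], "hand": 0}, {"linear": [0, 0, 0], "dr": [0, 0, 0], "hand": 0}]}}

```text
time: 12.35
tool_pos: [0.6204, -0.1027, 0.061]
eef_rot: [[-0.994, -0.107, 0.0], [-0.107, 0.994, 0.002], [-0.001, 0.002, -1.0]]
wrist_force: [-1.1, 5.4, 3.4]
finger_gap: 0.292
finger_force: 58.7
```

>>> {"method": "carry_out", "body": {"moves": [{"linear": [0, 0, 0], "dr": [0, 0, 0], "hand": 0}, {"linear": [0, 0, 0], "dr": [0, 0, 0], "hand": 0}, {"linear": [0, 0, 0], "dr": [0, 0, 0], "hand": 0}, {"linear": [0, 0, 0], "dr": [0, 0, 0], "hand": 0}, {"linear": [0, 0, 0], "dr": [0, 0, 0], "hand": 0}, {"linear": [0, 0, 0], "dr": [0, 0, 0], "hand": 0}, {"linear": [0, 0, 0], "dr": [0, 0, 0], "hand": 0}, {"linear": [0, 0, 0], "dr": [0, 0, 0], "hand": 0}, {"linear": [0, 0, 0], "dr": [0, 0, 0], "hand": 0}, {"linear": [0, 0, 0], "dr": [0, 0, 0], "hand": 0}, {"linear": [0, 0, 0], "dr": [0, 0, 0], "hand": 0}, {"linear": [0, 0, 0], "dr": [0, 0, 0], "hand": 0}, {"linear": [0, 0, 0], "dr": [0, 0, 0], "hand": 0}, {"linear": [0, 0, 0], "dr": [0, 0, 0], "hand": 0}, {"linear": [0, 0, 0], "dr": [0, 0, 0], "hand": 0}, {"linear": [0, 0, 0], "dr": [0, 0, 0], "hand": 0}, {"linear": [0, 0, 0], "dr": [0, 0, 0], "hand": 0}, {"linear": [0, 0, 0], "dr": [0, 0, 0], "hand": 0}, {"linear": [0, 0, 0], "dr": [0, 0, 0], "hand": 0}, {"linear": [0, 0, 0], "dr": [0, 0, 0], "hand": 0}]}}

```text
time: 14.35
tool_pos: [0.6204, -0.1027, 0.0611]
eef_rot: [[-0.994, -0.107, 0.001], [-0.107, 0.994, 0.002], [-0.001, 0.002, -1.0]]
wrist_force: [-0.4, 5.8, 4.6]
finger_gap: 0.294
finger_force: 58.9
```

>>> {"method": "carry_out", "body": {"moves": [{"linear": [0, 0, 0], "dr": [0, 0, 0], "hand": 0}, {"linear": [0, 0, 0], "dr": [0, 0, 0], "hand": 0}, {"linear": [0, 0, 0], "dr": [0, 0, 0], "hand": 0}, {"linear": [0, 0, 0], "dr": [0, 0, 0], "hand": 0}, {"linear": [0, 0, 0], "dr": [0, 0, 0], "hand": 0}, {"linear": [0, 0, 0], "dr": [0, 0, 0], "hand": 0}, {"linear": [0, 0, 0], "dr": [0, 0, 0], "hand": 0}, {"linear": [0, 0, 0], "dr": [0, 0, 0], "hand": 0}, {"linear": [0, 0, 0], "dr": [0, 0, 0], "hand": 0}, {"linear": [0, 0, 0], "dr": [0, 0, 0], "hand": 0}, {"linear": [0, 0, 0], "dr": [0, 0, 0], "hand": 0}, {"linear": [0, 0, 0], "dr": [0, 0, 0], "hand": 0}, {"linear": [0, 0, 0], "dr": [0, 0, 0], "hand": 0}, {"linear": [0, 0, 0], "dr": [0, 0, 0], "hand": 0}, {"linear": [0, 0, 0], "dr": [0, 0, 0], "hand": 0}, {"linear": [0, 0, 0], "dr": [0, 0, 0], "hand": 0}, {"linear": [0, 0, 0], "dr": [0, 0, 0], "hand": 0}, {"linear": [0, 0, 0], "dr": [0, 0, 0], "hand": 0}, {"linear": [0, 0, 0], "dr": [0, 0, 0], "hand": 0}, {"linear": [0, 0, 0], "dr": [0, 0, 0], "hand": 0}]}}

```text
time: 16.35
tool_pos: [0.6204, -0.1027, 0.061]
eef_rot: [[-0.994, -0.107, 0.0], [-0.107, 0.994, 0.002], [-0.001, 0.002, -1.0]]
wrist_force: [-0.3, 4.4, 4.5]
finger_gap: 0.295
finger_force: 58.9
```

>>> {"method": "carry_out", "body": {"moves": [{"linear": [0, 0, 0], "dr": [0, 0, 0], "hand": 0}, {"linear": [0, 0, 0], "dr": [0, 0, 0], "hand": 0}, {"linear": [0, 0, 0], "dr": [0, 0, 0], "hand": 0}, {"linear": [0, 0, 0], "dr": [0, 0, 0], "hand": 0}, {"linear": [0, 0, 0], "dr": [0, 0, 0], "hand": 0}, {"linear": [0, 0, 0], "dr": [0, 0, 0], "hand": 0}, {"linear": [0, 0, 0], "dr": [0, 0, 0], "hand": 0}, {"linear": [0, 0, 0], "dr": [0, 0, 0], "hand": 0}, {"linear": [0, 0, 0], "dr": [0, 0, 0], "hand": 0}, {"linear": [0, 0, 0], "dr": [0, 0, 0], "hand": 0}, {"linear": [0, 0, 0], "dr": [0, 0, 0], "hand": 0}, {"linear": [0, 0, 0], "dr": [0, 0, 0], "hand": 0}, {"linear": [0, 0, 0], "dr": [0, 0, 0], "hand": 0}, {"linear": [0, 0, 0], "dr": [0, 0, 0], "hand": 0}, {"linear": [0, 0, 0], "dr": [0, 0, 0], "hand": 0}, {"linear": [0, 0, 0], "dr": [0, 0, 0], "hand": 0}, {"linear": [0, 0, 0], "dr": [0, 0, 0], "hand": 0}, {"linear": [0, 0, 0], "dr": [0, 0, 0], "hand": 0}, {"linear": [0, 0, 0], "dr": [0, 0, 0], "hand": 0}, {"linear": [0, 0, 0], "dr": [0, 0, 0], "hand": 0}]}}

```text
time: 18.35
tool_pos: [0.6204, -0.1027, 0.0611]
eef_rot: [[-0.994, -0.107, 0.001], [-0.107, 0.994, 0.002], [-0.001, 0.002, -1.0]]
wrist_force: [-0.2, 5.9, 3.2]
finger_gap: 0.294
finger_force: 58.9
```

```bash
python3 - <<'E'
from rig import *
from h import *
a=[]
for i in range(21):
    c=read_camera("side")
    if i%10==0: a.append(c["pixels"][170:230,205:260,::-1].astype(float))
    if i%5==0: o=observe(); print(o["time"],o["finger_gap"],o["finger_force"],o["wrist_torque"].round(3))
h=cv2.imread("pics/hold.png"); h=[cv2.resize(h[:,i*385:(i+1)*385],(55,60),interpolation=3).astype(float) for i in (0,1)]
s=np.s_[22:38,21:31]; r=np.s_[45:60,36:52]
for p,q in((h[0],h[1]),(a[0],a[1]),(a[1],a[2]),(a[0],a[2])): print("diff socket",abs(p[s]-q[s]).mean(),"ref",abs(p[r]-q[r]).mean())
cv2.imwrite("pics/end.png",np.hstack([cv2.resize(x,None,fx=7,fy=7,interpolation=2) for x in(a[0],a[2])]))
E
```

```text
18.4 0.29570724971318646 58.89746144413948 [0.981 0.067 0.133]
18.65 0.2921058877681382 58.89741003513336 [1.042 0.143 0.109]
18.9 0.2943268309381423 58.897697031497955 [1.002 0.145 0.083]
19.15 0.2922710933288075 58.89729291200638 [0.994 0.049 0.055]
19.4 0.2919605481604109 58.89748379588127 [0.992 0.063 0.109]
diff socket 6.704166666666667 ref 1.4361111111111111
diff socket 1.8229166666666667 ref 1.9958333333333333
diff socket 1.8875 ref 1.9444444444444444
diff socket 1.7270833333333333 ref 1.7708333333333333[ WARN:0@6.323] global loadsave.cpp:1063 imwrite_ Unsupported depth image for selected encoder is fallbacked to CV_8U.
```

View pics/end.png

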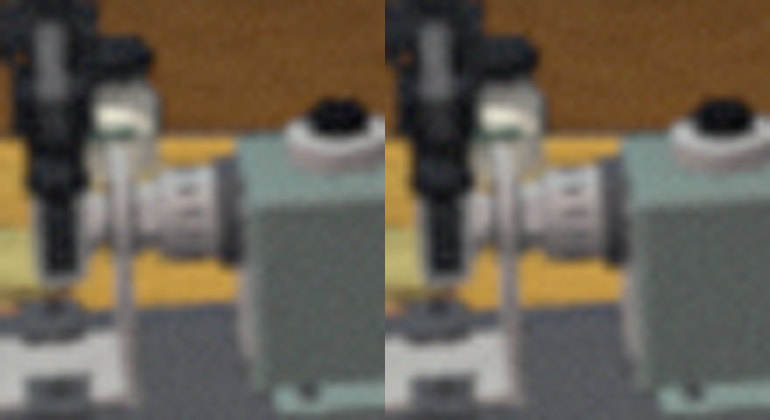

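The two frames, taken 1 s apart, show the socket slots (150–215, 165–260) in the same place, and the pixel difference is down to the noise level. The nut is home, the button is up and the grip is holding at 59 N.

```bash
python3 -c "
from rig import *
print(sign_off())"
```

```text
the job is handed in; nothing more can be done
None
```

I pressed the start button fully and it came back up, then held the bolt head with 59 N until the socket stopped turning, which indicates the nut is home. I handed the job in at about 19 s with the grip still on; the sign-off gave no verdict.

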